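# Snug the four push studs of a transit case lid crosswise

### The arm

A 7-joint arm with a two-finger parallel gripper is mounted at the origin on the work surface. World frame = base frame: x ahead of the robot, y to its left, z up, the work surface at z = 0. Lengths are in m, angles in rad, forces in N, time in s.
With the tool pointing down it reaches from about 0.35 to 0.9 m from the base axis. Payload 8.1 kg.
Tool frame: the origin (TCP) lies midway between the tips of the shut fingers; the grasp point (between the pads) lies arm.hold_point_z behind it (arm.hold_point_z is the distance from the TCP to the grasp point, in m); z points along the fingers, x is the direction in which the jaws open and shut, and the axes are right-handed (so a half turn about z gives the same grasp; the last joint's range is limited). The gripper opens to 92 mm and grips with 3 to 60 N. Pads are 19 mm wide; open, the fingers measure 130 mm over their backs; the gripper's body (75 mm by 190 mm) begins 47 mm behind the grasp point.
Start: joints at [-1.372, 0.434, 0.025, 1.573, -0.012, 1.134, -0.075], TCP at [0.186, 0.597, 0.227] pointing down, gripper open.
Joint ranges: [-2.62, 2.62], [-0.44, 2.09], [-1.27, 1.32], [0.08, 2.57], [-1.32, 4.46], [0.12, 2], [-2.74, 2.74]. Speed limits (rad/s): [2.22, 2.22, 3.01, 3.01, 3.14, 3.14, 3.14].

### API

Orientations are given as a rotation vector (axis times angle).
In Python, from cell import arm gives the robot as it stands.
- The arm moves only by the shell command python3 -m pendant 'ROWS' [FORCE]. ROWS is JSON, a list of rows, each an object with "dp": the shift along the tool's x, y, z in m, a list of three; "rotation": the turn, a rotation vector about the tool's x, y, z in rad, a list of three; "fingers": the closure, from -1 (fully open) to 1 (shut). In form: [{"dp": [x, y, z], "rotation": [rx, ry, rz], "fingers": fingers}, ...]. A call has 1 to 20 rows; each row is the pose to reach, as a shift and turn from the pose measured when the call began, along the tool's axes at that moment; what a row does not reach only later rows make up. A row lasts 1/8 s, in which the tool goes at most 62.5 mm and 10.7 degrees, less where a joint would pass 70% of its speed; a pose out of reach is approached as far as the arm can. A call with a gripper value outside its range is refused whole. The fingers move at their own pace and stop on an object; FORCE is the grip in N (left out, the last holds). Time passes only in rows, so rows that repeat a pose let the fingers close. It gives the time, the measured TCP pose, the force and the opening at its end, in the units of the state.
- arm.observe(): the state, without advancing time (a new reading comes with each control period).
- arm.get_image(name): name is "side" or "top"; returns the picture (420x560x3 uint8, blue, green, red); there is no depth.
- arm.camera_params(name): a dict with "camera_matrix" (3x3 intrinsics, pixels), "rvec" (rotation vector, rad) and "tvec" (3), from world to camera coordinates, as OpenCV has them. Camera axes: x right, y down, z forward; pixel columns grow to the right and rows downward; lengths in m; the calibration is good to about 2 mm. A picture is of the moment at which its call begins. camera_params takes no time and is no camera call.
- arm.sign_off(): hands the job in, once; it reports no verdict.
The state is a dict: "clock": time; "joints": joint angles; "dq": joint speeds; "joint_efforts": joint torques, N m; "position": TCP position; "ee_rot": TCP orientation; "force": force on the tool from outside, world axes, zero at the start; "ft_torque": the same for the moment, N m; "width": opening from 0.0 (shut) to 1.0 (fully open).
Only numpy, scipy, OpenCV 4.12 (cv2) and the standard library are available. Lean on these libraries where they do the work, as an engineer would, in place of code of your own. Each camera call takes 0.05 s, during which the arm holds its last target.

### The job

Close the lid of the transit case by pressing its four push studs down a little at a time, always one corner and then the corner diagonally opposite: first a round of about 6 mm on each stud, then a second round fully home, and go over them again if one has come loose, until the lid sits level on its hidden stops and every stud clamps it firmly. Press on the stud heads only, slowly and gently: feel for the stop and never push harder than 25 N, and never let the lid go noticeably crooked. Leave the tape, the carton and the mailers where they are.

Things in the scene. Friction and masses are not known exactly. Their poses are not given: they have to be found in the camera images.
- case: Grey plastic transit case fixed to the bench, 252 mm square over its flange, 78 mm high. Origin: centre of its underside; x, y along its sides, z up. Inside, round each stud, are hidden rigid stops for the lid, 7.5 to 15.5 mm below the lid's start height (the same for all four, but differs from case to case). Its seal pushes the lid up with under 2 N per corner.
- lid: Grey plastic lid, 252 mm square, 8 mm thick, middle (115 mm square) 6 mm higher, lying on the sprung seal, each stud 0.8 to 1.8 mm above it. Origin: centre of its underside, 95.5 mm above the bench at the start; z up. Leaning over 0.06 rad is too crooked: a stud may lead its diagonal one by 13 mm at most. A tilted lid meets its stop early, so a stud pressed first can come loose later.
- stud_a: Steel push stud at (-80, +80) mm in the case frame, diagonally opposite stud_c. Head 29 mm across, flat top, 12 mm thick, rubber washer below (gives 1.8 mm). Origin: centre of its top face, 119 to 121 mm above the bench at the start; z up. Slides down only, 8 to 19 mm in all; friction holds it where left. Resists 5 to 7 N while moving, sharply more at the stop, hard above 16 N. Pressed to the stop with 10 to 15 N it is snug and keeps clamping with 3 to 5 N.
- stud_b: Steel push stud at (+80, +80) mm in the case frame, diagonally opposite stud_d. Head 29 mm across, flat top, 12 mm thick, rubber washer below (gives 1.8 mm). Origin: centre of its top face, 119 to 121 mm above the bench at the start; z up. Slides down only, 8 to 19 mm in all; friction holds it where left. Resists 5 to 7 N while moving, sharply more at the stop, hard above 16 N. Pressed to the stop with 10 to 15 N it is snug and keeps clamping with 3 to 5 N.
- stud_c: Steel push stud at (+80, -80) mm in the case frame, diagonally opposite stud_a. Head 29 mm across, flat top, 12 mm thick, rubber washer below (gives 1.8 mm). Origin: centre of its top face, 119 to 121 mm above the bench at the start; z up. Slides down only, 8 to 19 mm in all; friction holds it where left. Resists 5 to 7 N while moving, sharply more at the stop, hard above 16 N. Pressed to the stop with 10 to 15 N it is snug and keeps clamping with 3 to 5 N.
- stud_d: Steel push stud at (-80, -80) mm in the case frame, diagonally opposite stud_b. Head 29 mm across, flat top, 12 mm thick, rubber washer below (gives 1.8 mm). Origin: centre of its top face, 119 to 121 mm above the bench at the start; z up. Slides down only, 8 to 19 mm in all; friction holds it where left. Resists 5 to 7 N while moving, sharply more at the stop, hard above 16 N. Pressed to the stop with 10 to 15 N it is snug and keeps clamping with 3 to 5 N.
- tape: Bystander: roll of brown tape lying flat, 100 mm across, 48 mm high. Origin: centre of its underside.
- carton: Bystander: small brown carton 100 x 75 x 60 mm. Origin: centre of its underside.
- mailers: Bystander: low stack of white mailers 170 x 120 x 24 mm. Origin: centre of its underside.

How it is judged:
By the outcome, as a careful person would: the job done as asked, in the order asked, and still so for the second after the job is handed in, with the robot touching nothing.
It also fails if it takes over 70 s, if anything falls off the work surface, if the arm or the gripper's body presses on something with over 40 N, if the wrist force passes 120 N, or if a joint passes its speed limit or range.

## Working session

There is one attempt and no reset: what is moved stays moved. The work goes in short steps, Python scripts to look and compute and a shell command to move; the robot and the scene stay as the last step left them, time stands still between calls to the robot, and variables do not carry over. Pictures are saved under pics/ and viewed, and the job is handed in when it is done.

```bash
mkdir -p pics; ls; python3 - <<'E'
from cell import arm
import cv2
print(arm.observe(), arm.hold_point_z)
for n in("top","side"):
    cv2.imwrite(f"pics/{n}0.png",arm.get_image(n)); print(arm.camera_params(n))
E
```

```text
pics
{'clock': 0.0, 'joints': array([-1.3716276 ,  0.43523199,  0.0249702 ,  1.57409565, -0.01158946,
        1.13394523, -0.07511796]), 'dq': array([-5.28208338e-05, -1.35332026e-03,  2.92838998e-03, -3.10702737e-04,
        1.52053549e-03,  5.56505753e-04,  1.29976221e-03]), 'joint_efforts': array([-9.45483043e-04, -6.67828774e+01,  9.84555334e-01, -3.14475811e+01,
       -6.04771636e-02,  4.25154332e-02,  2.08359011e-04]), 'position': array([0.18566477, 0.59626993, 0.22593988]), 'ee_rot': array([ 2.52936188e+00,  1.86158180e+00, -1.79430623e-03]), 'force': array([-0.22572623, -0.13357329,  0.21158126]), 'ft_torque': array([ 0.01959671,  0.03097863, -0.01131238]), 'width': 0.9989079593304682} 0.0188
{'camera_matrix': array([[506.08664094,   0.        , 275.83286385],
       [  0.        , 506.08664094, 210.12133222],
       [  0.        ,   0.        ,   1.        ]]), 'rvec': array([ 2.11859154, -2.15245578,  0.14335427]), 'tvec': array([0.01336392, 0.57293782, 1.50541693])}
{'camera_matrix': array([[465.38194492,   0.        , 276.03214832],
       [  0.        , 465.38194492, 207.76656881],
       [  0.        ,   0.        ,   1.        ]]), 'rvec': array([ 2.28723825, -0.68808691,  0.26449905]), 'tvec': array([-0.47750272,  0.29600923,  1.34796533])}
```

View pics/top0.png

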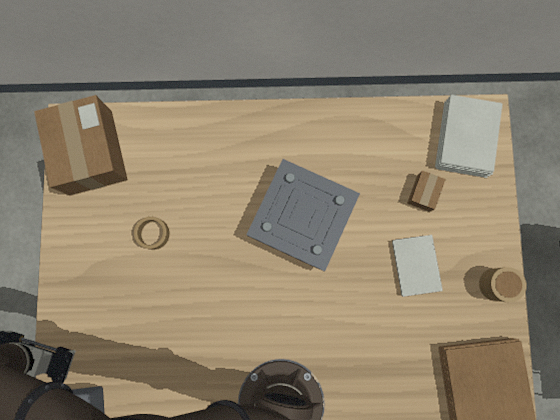

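View pics/side0.png

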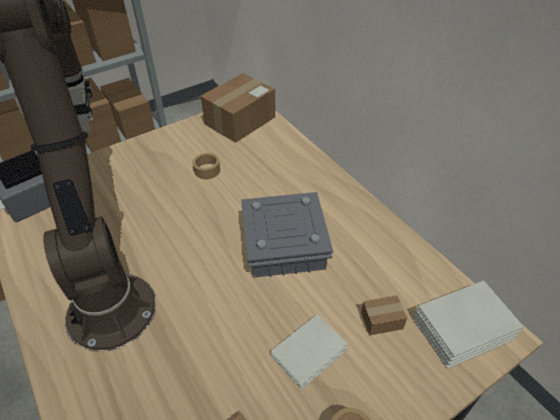

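The top view shows the case at about (303,215), with stud heads near (290,178), (340,200), (317,250) and (266,227). The tape, carton and mailers are well clear. I'll enlarge both views to measure the studs.

```bash
python3 - <<'E'
import cv2
i=cv2.imread("pics/top0.png")[150:280,230:370]; cv2.imwrite("pics/topc.png",cv2.resize(i,None,fx=4.5,fy=4.5,interpolation=cv2.INTER_CUBIC))
i=cv2.imread("pics/side0.png")[185:280,235:340]; cv2.imwrite("pics/sidec.png",cv2.resize(i,None,fx=6,fy=6,interpolation=cv2.INTER_CUBIC))
E
```

```text
(no output)
```

View pics/topc.png

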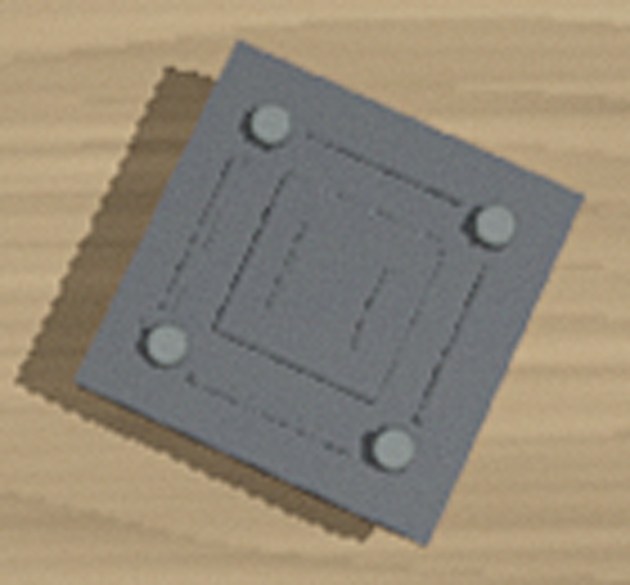

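View pics/sidec.png

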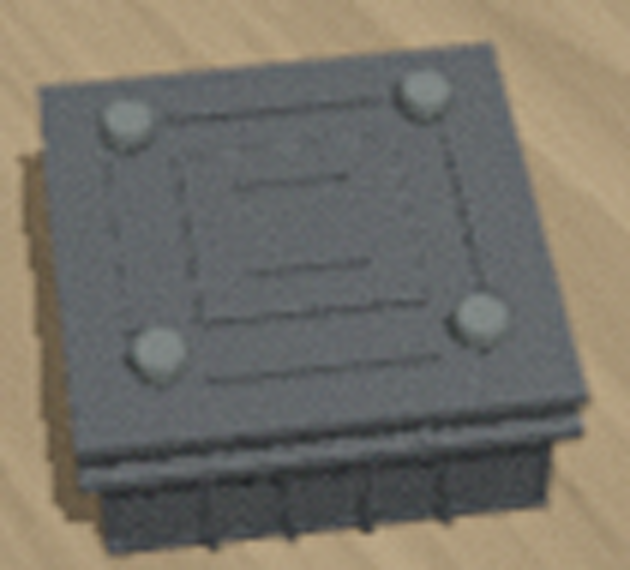

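In the top crop the stud tops are at (270,124), (496,226), (393,448) and (167,344). In the side crop they are at (129,121), (427,91), (481,317) and (160,351).

```bash
cat > h.py <<'E'
import numpy as np,cv2
from cell import arm
from scipy.spatial.transform import Rotation as R
def ray(n,px,z):
    p=arm.camera_params(n);Rm=cv2.Rodrigues(p["rvec"])[0]
    c=-Rm.T@p["tvec"];d=Rm.T@np.linalg.inv(p["camera_matrix"])@np.array([px[0],px[1],1.])
    return c+d*(z-c[2])/d[2]
def proj(n,P):
    p=arm.camera_params(n);return cv2.projectPoints(np.array(P,float).reshape(-1,3),p["rvec"],p["tvec"],p["camera_matrix"],None)[0].reshape(-1,2)
def delta(P):  # tool-frame shift to world TCP target
    s=arm.observe();return R.from_rotvec(s["ee_rot"]).inv().apply(np.array(P)-s["position"])
E
python3 - <<'E'
from h import *
t=(np.array([(270,124),(496,226),(393,448),(167,344)])+.5)/4.5-.5+[230,150]
s=(np.array([(129,121),(427,91),(481,317),(160,351)])+.5)/6-.5+[235,185]
T=np.array([ray("top",q,.12) for q in t]);S=np.array([ray("side",q,.12) for q in s])
print(T);print(S)
for X in(T,S):
    c=X.mean(0);print(c,[np.linalg.norm(X[i]-X[(i+1)%4]) for i in range(4)], np.degrees(np.arctan2(*(X[0]-X[2])[1::-1])))
p=arm.observe();print(R.from_rotvec(p["ee_rot"]).as_matrix())
E
```

```text
[[ 0.6585284  -0.03875524  0.12      ]
 [ 0.58849801 -0.18353375  0.12      ]
 [ 0.4461141  -0.11321118  0.12      ]
 [ 0.51525336  0.03013843  0.12      ]]
[[ 0.51483831  0.02707469  0.12      ]
 [ 0.65816863 -0.0421179   0.12      ]
 [ 0.5881209  -0.18467735  0.12      ]
 [ 0.44520588 -0.11529603  0.12      ]]
[ 0.55209847 -0.07634043  0.12      ] [np.float64(0.1608262218887399), np.float64(0.15880315302717163), np.float64(0.159151963936999), np.float64(0.15897822479915139)] 19.316698763691647
[ 0.55158343 -0.07875414  0.12      ] [np.float64(0.15915777295303657), np.float64(0.15883917089031485), np.float64(0.15886620201525065), np.float64(0.15848689692331136)] 109.08957963730272
[[ 2.97385705e-01  9.54757389e-01 -2.65771653e-04]
 [ 9.54756431e-01 -2.97385785e-01 -1.36061963e-03]
 [-1.37809835e-03  1.50881632e-04 -9.99999039e-01]]
```

```bash
python3 - <<'E'
from h import *
print(delta([.6588,-.0403,.145]))
E
```

```text
[-0.46699673  0.6409644   0.081777  ]
```

```bash
python3 -m pendant '[{"dp":[-0.467,0.641,0.04],"rotation":[0,0,0],"fingers":1},{"dp":[-0.467,0.641,0.04],"rotation":[0,0,0],"fingers":1},{"dp":[-0.467,0.641,0.04],"rotation":[0,0,0],"fingers":1},{"dp":[-0.467,0.641,0.04],"rotation":[0,0,0],"fingers":1},{"dp":[-0.467,0.641,0.04],"rotation":[0,0,0],"fingers":1},{"dp":[-0.467,0.641,0.04],"rotation":[0,0,0],"fingers":1},{"dp":[-0.467,0.641,0.04],"rotation":[0,0,0],"fingers":1},{"dp":[-0.467,0.641,0.04],"rotation":[0,0,0],"fingers":1},{"dp":[-0.467,0.641,0.04],"rotation":[0,0,0],"fingers":1},{"dp":[-0.467,0.641,0.04],"rotation":[0,0,0],"fingers":1},{"dp":[-0.467,0.641,0.04],"rotation":[0,0,0],"fingers":1},{"dp":[-0.467,0.641,0.04],"rotation":[0,0,0],"fingers":1},{"dp":[-0.467,0.641,0.04],"rotation":[0,0,0],"fingers":1},{"dp":[-0.467,0.641,0.04],"rotation":[0,0,0],"fingers":1},{"dp":[-0.467,0.641,0.04],"rotation":[0,0,0],"fingers":1},{"dp":[-0.467,0.641,0.04],"rotation":[0,0,0],"fingers":1},{"dp":[-0.467,0.641,0.04],"rotation":[0,0,0],"fingers":1}]' 10; python3 - <<'E'
from h import *
print(delta([.6588,-.0403,.126])); s=arm.observe(); print(s); print(R.from_rotvec(s["ee_rot"]).as_matrix())
E
```

```text
clock: 2.22
position: [0.6586, -0.0388, 0.187]
ee_rot: [2.528, 1.864, -0.001]
force: [-0.4, -0.1, -0.6]
width: 0.002
[-0.00128201  0.00062355  0.06101026]
{'clock': 2.225, 'joints': array([-0.20636709,  0.52925923,  0.2844727 ,  1.54682007, -0.15963652,
        1.08860372,  1.38614328]), 'dq': array([ 0.00190809,  0.00126585,  0.00488744, -0.00203151, -0.00077552,
       -0.0007891 ,  0.00088199]), 'joint_efforts': array([ 1.17408475e-01, -7.09198880e+01,  5.67949489e+00, -3.02581894e+01,
        3.85146949e-02,  9.04941559e-02, -5.51749385e-03]), 'position': array([ 0.6585926 , -0.03883803,  0.18700905]), 'ee_rot': array([ 2.52803235e+00,  1.86409238e+00, -1.00237256e-03]), 'force': array([-0.38851389, -0.06979925, -0.59595589]), 'ft_torque': array([0.06234807, 0.05320726, 0.03959746]), 'width': 0.002458155303514844}
[[ 2.95577658e-01  9.55318703e-01 -1.53281704e-04]
 [ 9.55318315e-01 -2.95577677e-01 -8.67576971e-04]
 [-8.74119157e-04  1.10003550e-04 -9.99999612e-01]]
```

```bash
python3 -m pendant '[{"dp":[-0.001,0.001,0.03],"rotation":[0,0,0],"fingers":1},{"dp":[-0.001,0.001,0.055],"rotation":[0,0,0],"fingers":1},{"dp":[-0.001,0.001,0.062],"rotation":[0,0,0],"fingers":1},{"dp":[-0.001,0.001,0.063],"rotation":[0,0,0],"fingers":1}]'; python3 - <<'E'
from h import *
import cv2
for n in("top","side"):
    cv2.imwrite(f"pics/{n}1.png",arm.get_image(n)[120:280,220:400].repeat(3,0).repeat(3,1))
E
```

```text
clock: 2.72
position: [0.6593, -0.0398, 0.1243]
ee_rot: [2.528, 1.865, -0.001]
force: [-0.6, 0.1, 0.2]
width: 0.006
```

View pics/side1.png

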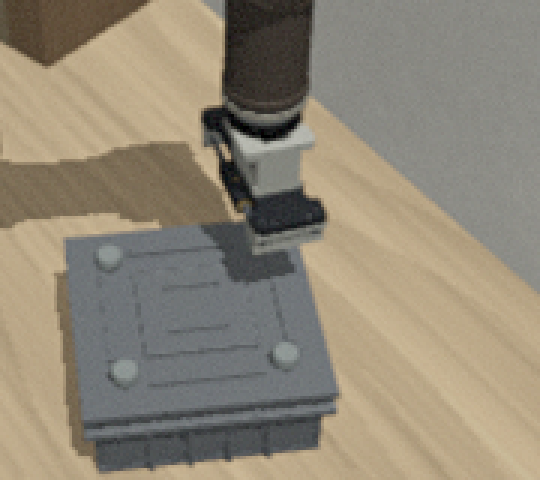

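View pics/top1.png

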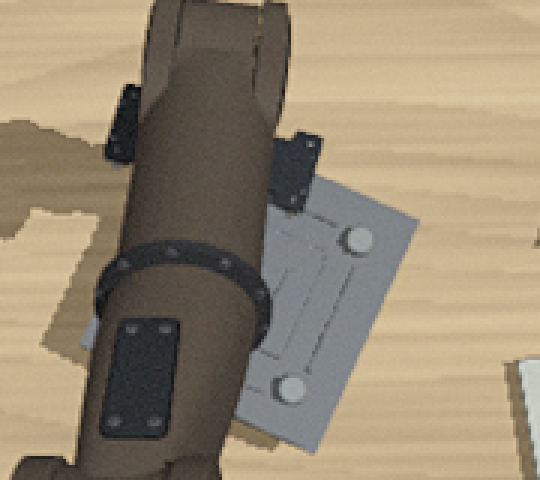

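The gripper hangs over the far stud and hides it in both views; nothing else is near it. I'll feel for contact in 1 mm steps.

```bash
python3 -m pendant '[{"dp":[0,0,0.001],"rotation":[0,0,0],"fingers":1},{"dp":[0,0,0.002],"rotation":[0,0,0],"fingers":1},{"dp":[0,0,0.003],"rotation":[0,0,0],"fingers":1},{"dp":[0,0,0.0035],"rotation":[0,0,0],"fingers":1},{"dp":[0,0,0.004],"rotation":[0,0,0],"fingers":1}]'
```

```text
clock: 3.45
position: [0.6598, -0.04, 0.121]
ee_rot: [2.527, 1.864, 0.001]
force: [0.8, 0.7, 0.4]
width: 0.005
```

```bash
python3 -m pendant '[{"dp":[0,0,0.0005],"rotation":[0,0,0],"fingers":1},{"dp":[0,0,0.001],"rotation":[0,0,0],"fingers":1}]'
```

```text
clock: 3.7
position: [0.6598, -0.04, 0.1199]
ee_rot: [2.527, 1.864, 0.001]
force: [-1.0, 0.5, 5.4]
width: 0.003
```

```bash
python3 -m pendant '[{"dp":[0,0,0.0008],"rotation":[0,0,0],"fingers":1},{"dp":[0,0,0.0016],"rotation":[0,0,0],"fingers":1},{"dp":[0,0,0.0024],"rotation":[0,0,0],"fingers":1},{"dp":[0,0,0.0032],"rotation":[0,0,0],"fingers":1}]'
```

```text
clock: 4.2
position: [0.6598, -0.0401, 0.1169]
ee_rot: [2.527, 1.864, 0.001]
force: [-1.7, 0.4, 5.3]
width: 0.005
```

```bash
python3 -m pendant '[{"dp":[0,0,0.0008],"rotation":[0,0,0],"fingers":1},{"dp":[0,0,0.0016],"rotation":[0,0,0],"fingers":1},{"dp":[0,0,0.0022],"rotation":[0,0,0],"fingers":1},{"dp":[0,0,0.0026],"rotation":[0,0,0],"fingers":1}]'; python3 - <<'E'
from h import *
print(delta([.4452,-.1147,.124]),arm.observe()["force"])
E
```

```text
clock: 4.7
position: [0.6598, -0.0401, 0.1145]
ee_rot: [2.527, 1.864, 0.001]
force: [-2.6, -0.4, 5.2]
width: 0.008
[-0.13471996 -0.18297921 -0.0097513 ] [-2.64731905 -0.37331726  5.24548062]
```

```bash
python3 -m pendant '[{"dp":[0,0,-0.01],"rotation":[0,0,0],"fingers":1},{"dp":[0,0,-0.025],"rotation":[0,0,0],"fingers":1},{"dp":[-0.034,-0.046,-0.025],"rotation":[0,0,0],"fingers":1},{"dp":[-0.067,-0.0915,-0.025],"rotation":[0,0,0],"fingers":1},{"dp":[-0.101,-0.137,-0.025],"rotation":[0,0,0],"fingers":1},{"dp":[-0.1347,-0.183,-0.025],"rotation":[0,0,0],"fingers":1},{"dp":[-0.1347,-0.183,-0.022],"rotation":[0,0,0],"fingers":1},{"dp":[-0.1347,-0.183,-0.014],"rotation":[0,0,0],"fingers":1},{"dp":[-0.1347,-0.183,-0.009],"rotation":[0,0,0],"fingers":1},{"dp":[-0.1347,-0.183,-0.008],"rotation":[0,0,0],"fingers":1}]'; python3 - <<'E'
from h import *
print(delta([.4452,-.1147,.124]),arm.observe()["force"])
E
```

```text
clock: 5.95
position: [0.4458, -0.1143, 0.1217]
ee_rot: [2.527, 1.865, -0.0]
force: [-0.1, -0.2, -1.1]
width: 0.008
[-0.00054652 -0.00041193 -0.00232944] [-0.13435309 -0.15867398 -1.09014094]
```

```bash
python3 -m pendant '[{"dp":[0,0,0.0005],"rotation":[0,0,0],"fingers":1},{"dp":[0,0,0.001],"rotation":[0,0,0],"fingers":1},{"dp":[0,0,0.0015],"rotation":[0,0,0],"fingers":1}]'
```

```text
clock: 6.32
position: [0.4459, -0.1143, 0.1202]
ee_rot: [2.527, 1.865, 0.0]
force: [-0.9, 0.2, -0.7]
width: 0.005
```

```bash
python3 -m pendant '[{"dp":[0,0,0.0005],"rotation":[0,0,0],"fingers":1},{"dp":[0,0,0.001],"rotation":[0,0,0],"fingers":1}]'
```

```text
clock: 6.58
position: [0.4459, -0.1143, 0.1194]
ee_rot: [2.527, 1.865, 0.0]
force: [-2.2, 1.0, 4.7]
width: 0.004
```

```bash
python3 -m pendant '[{"dp":[0,0,0.0008],"rotation":[0,0,0],"fingers":1},{"dp":[0,0,0.0016],"rotation":[0,0,0],"fingers":1},{"dp":[0,0,0.0024],"rotation":[0,0,0],"fingers":1},{"dp":[0,0,0.0032],"rotation":[0,0,0],"fingers":1}]'
```

```text
clock: 7.08
position: [0.4459, -0.1143, 0.1161]
ee_rot: [2.527, 1.865, 0.0]
force: [-2.0, -0.9, 5.1]
width: 0.002
```

```bash
python3 -m pendant '[{"dp":[0,0,0.0008],"rotation":[0,0,0],"fingers":1},{"dp":[0,0,0.0016],"rotation":[0,0,0],"fingers":1},{"dp":[0,0,0.0022],"rotation":[0,0,0],"fingers":1},{"dp":[0,0,0.0025],"rotation":[0,0,0],"fingers":1}]'; python3 - <<'E'
from h import *
print(delta([.5892,-.1843,.1225]),arm.observe()["force"])
E
```

```text
clock: 7.58
position: [0.4459, -0.1143, 0.1136]
ee_rot: [2.527, 1.865, 0.0]
force: [-1.6, 0.4, 6.2]
width: 0.003
[-0.02464641  0.15757624 -0.00873535] [-1.62872686  0.40837534  6.22087718]
```

Next is P1, the start of the other diagonal.

```bash
python3 -m pendant '[{"dp":[0,0,-0.01],"rotation":[0,0,0],"fingers":1},{"dp":[0,0,-0.025],"rotation":[0,0,0],"fingers":1},{"dp":[-0.008,0.053,-0.025],"rotation":[0,0,0],"fingers":1},{"dp":[-0.016,0.105,-0.025],"rotation":[0,0,0],"fingers":1},{"dp":[-0.0246,0.1576,-0.025],"rotation":[0,0,0],"fingers":1},{"dp":[-0.0246,0.1576,-0.022],"rotation":[0,0,0],"fingers":1},{"dp":[-0.0246,0.1576,-0.014],"rotation":[0,0,0],"fingers":1},{"dp":[-0.0246,0.1576,-0.01],"rotation":[0,0,0],"fingers":1},{"dp":[-0.0246,0.1576,-0.009],"rotation":[0,0,0],"fingers":1}]'
```

```text
clock: 8.7
position: [0.5884, -0.1836, 0.1226]
ee_rot: [2.527, 1.866, -0.0]
force: [0.4, 0.0, 0.3]
width: 0.004
```

```bash
python3 -m pendant '[{"dp":[0,0,0.0005],"rotation":[0,0,0],"fingers":1},{"dp":[0,0,0.001],"rotation":[0,0,0],"fingers":1},{"dp":[0,0,0.0015],"rotation":[0,0,0],"fingers":1}]'
```

```text
clock: 9.07
position: [0.5885, -0.1836, 0.1213]
ee_rot: [2.527, 1.866, 0.0]
force: [0.3, 0.1, 0.8]
width: 0.007
```

```bash
python3 -m pendant '[{"dp":[0,0,0.0005],"rotation":[0,0,0],"fingers":1},{"dp":[0,0,0.001],"rotation":[0,0,0],"fingers":1}]'
```

```text
clock: 9.32
position: [0.5886, -0.1837, 0.1204]
ee_rot: [2.527, 1.866, 0.0]
force: [-1.7, 0.6, 5.1]
width: 0.002
```

```bash
python3 -m pendant '[{"dp":[0,0,0.0005],"rotation":[0,0,0],"fingers":1},{"dp":[0,0,0.001],"rotation":[0,0,0],"fingers":1}]'
```

```text
clock: 9.57
position: [0.5886, -0.1837, 0.1196]
ee_rot: [2.527, 1.866, 0.001]
force: [-1.6, -0.3, 5.3]
width: 0.007
```

```bash
python3 -m pendant '[{"dp":[0,0,0.0008],"rotation":[0,0,0],"fingers":1},{"dp":[0,0,0.0016],"rotation":[0,0,0],"fingers":1},{"dp":[0,0,0.0024],"rotation":[0,0,0],"fingers":1},{"dp":[0,0,0.0032],"rotation":[0,0,0],"fingers":1},{"dp":[0,0,0.004],"rotation":[0,0,0],"fingers":1},{"dp":[0,0,0.0045],"rotation":[0,0,0],"fingers":1},{"dp":[0,0,0.0048],"rotation":[0,0,0],"fingers":1}]'; python3 - <<'E'
from h import *
print(delta([.5148,.0293,.1225]),arm.observe()["force"])
E
```

```text
clock: 10.45
position: [0.5885, -0.1837, 0.1148]
ee_rot: [2.527, 1.866, 0.001]
force: [-2.7, 1.1, 4.8]
width: 0.005
[ 0.18184852 -0.13313856 -0.00785638] [-2.74055721  1.11119063  4.8087414 ]
```

```bash
python3 -m pendant '[{"dp":[0,0,-0.01],"rotation":[0,0,0],"fingers":1},{"dp":[0,0,-0.025],"rotation":[0,0,0],"fingers":1},{"dp":[0.045,-0.033,-0.025],"rotation":[0,0,0],"fingers":1},{"dp":[0.09,-0.066,-0.025],"rotation":[0,0,0],"fingers":1},{"dp":[0.136,-0.1,-0.025],"rotation":[0,0,0],"fingers":1},{"dp":[0.1818,-0.1331,-0.025],"rotation":[0,0,0],"fingers":1},{"dp":[0.1818,-0.1331,-0.022],"rotation":[0,0,0],"fingers":1},{"dp":[0.1818,-0.1331,-0.014],"rotation":[0,0,0],"fingers":1},{"dp":[0.1818,-0.1331,-0.009],"rotation":[0,0,0],"fingers":1},{"dp":[0.1818,-0.1331,-0.008],"rotation":[0,0,0],"fingers":1}]'
```

```text
clock: 11.7
position: [0.5148, 0.0279, 0.1222]
ee_rot: [2.529, 1.863, -0.001]
force: [-0.3, 0.3, 0.3]
width: 0.006
```

```bash
python3 -m pendant '[{"dp":[0,0,0.0005],"rotation":[0,0,0],"fingers":1},{"dp":[0,0,0.001],"rotation":[0,0,0],"fingers":1},{"dp":[0,0,0.0015],"rotation":[0,0,0],"fingers":1}]'
```

```text
clock: 12.08
position: [0.5149, 0.0277, 0.1207]
ee_rot: [2.529, 1.863, -0.001]
force: [0.6, 0.1, 0.4]
width: 0.005
```

```bash
python3 -m pendant '[{"dp":[0,0,0.0005],"rotation":[0,0,0],"fingers":1},{"dp":[0,0,0.001],"rotation":[0,0,0],"fingers":1}]'
```

```text
clock: 12.32
position: [0.515, 0.0278, 0.1197]
ee_rot: [2.529, 1.863, -0.0]
force: [0.1, 0.1, 1.3]
width: 0.008
```

```bash
python3 -m pendant '[{"dp":[0,0,0.0005],"rotation":[0,0,0],"fingers":1},{"dp":[0,0,0.001],"rotation":[0,0,0],"fingers":1}]'
```

```text
clock: 12.58
position: [0.515, 0.0278, 0.1189]
ee_rot: [2.529, 1.863, -0.0]
force: [-1.5, -0.1, 4.6]
width: 0.003
```

```bash
python3 -m pendant '[{"dp":[0,0,0.0008],"rotation":[0,0,0],"fingers":1},{"dp":[0,0,0.0016],"rotation":[0,0,0],"fingers":1},{"dp":[0,0,0.0024],"rotation":[0,0,0],"fingers":1},{"dp":[0,0,0.0032],"rotation":[0,0,0],"fingers":1},{"dp":[0,0,0.004],"rotation":[0,0,0],"fingers":1},{"dp":[0,0,0.0048],"rotation":[0,0,0],"fingers":1},{"dp":[0,0,0.0053],"rotation":[0,0,0],"fingers":1},{"dp":[0,0,0.0055],"rotation":[0,0,0],"fingers":1}]'; python3 - <<'E'
from h import *
print(delta([.6594,-.0402,.1165]),arm.observe()["force"])
E
```

```text
clock: 13.58
position: [0.515, 0.0278, 0.1134]
ee_rot: [2.529, 1.863, -0.0]
force: [-1.1, -1.2, 5.5]
width: 0.004
[-0.02215975  0.15806892 -0.00296653] [-1.0813576  -1.21650366  5.49126679]
```

```bash
python3 -m pendant '[{"dp":[0,0,-0.01],"rotation":[0,0,0],"fingers":1},{"dp":[0,0,-0.02],"rotation":[0,0,0],"fingers":1},{"dp":[-0.007,0.053,-0.02],"rotation":[0,0,0],"fingers":1},{"dp":[-0.015,0.105,-0.02],"rotation":[0,0,0],"fingers":1},{"dp":[-0.0222,0.158,-0.02],"rotation":[0,0,0],"fingers":1},{"dp":[-0.0222,0.158,-0.016],"rotation":[0,0,0],"fingers":1},{"dp":[-0.0222,0.158,-0.009],"rotation":[0,0,0],"fingers":1},{"dp":[-0.0222,0.158,-0.004],"rotation":[0,0,0],"fingers":1},{"dp":[-0.0222,0.158,-0.003],"rotation":[0,0,0],"fingers":1}]'
```

```text
clock: 14.7
position: [0.6584, -0.0394, 0.1163]
ee_rot: [-2.528, -1.864, 0.001]
force: [0.3, -0.4, 0.4]
width: 0.005
```

```bash
python3 -m pendant '[{"dp":[0,0,0.0006],"rotation":[0,0,0],"fingers":1},{"dp":[0,0,0.0012],"rotation":[0,0,0],"fingers":1},{"dp":[0,0,0.0018],"rotation":[0,0,0],"fingers":1},{"dp":[0,0,0.0024],"rotation":[0,0,0],"fingers":1}]'
```

```text
clock: 15.2
position: [0.6585, -0.0394, 0.1143]
ee_rot: [-2.529, -1.864, 0.0]
force: [-1.2, -0.5, 5.6]
width: 0.005
```

```bash
python3 -m pendant '[{"dp":[0,0,0.0006],"rotation":[0,0,0],"fingers":1},{"dp":[0,0,0.0012],"rotation":[0,0,0],"fingers":1},{"dp":[0,0,0.0018],"rotation":[0,0,0],"fingers":1}]'
```

```text
clock: 15.58
position: [0.6585, -0.0394, 0.1128]
ee_rot: [-2.529, -1.864, 0.0]
force: [-2.4, 0.6, 5.4]
width: 0.004
```

```bash
python3 -m pendant '[{"dp":[0,0,0.0005],"rotation":[0,0,0],"fingers":1},{"dp":[0,0,0.001],"rotation":[0,0,0],"fingers":1}]'
```

```text
clock: 15.82
position: [0.6585, -0.0394, 0.1122]
ee_rot: [-2.529, -1.864, -0.0]
force: [-2.2, 0.5, 6.1]
width: 0.006
```

```bash
python3 -m pendant '[{"dp":[0,0,0.0005],"rotation":[0,0,0],"fingers":1},{"dp":[0,0,0.0008],"rotation":[0,0,0],"fingers":1}]'
```

```text
clock: 16.08
position: [0.6585, -0.0394, 0.1117]
ee_rot: [-2.529, -1.864, -0.0]
force: [-2.2, 0.8, 6.4]
width: 0.006
```

```bash
python3 -m pendant '[{"dp":[0,0,0.0006],"rotation":[0,0,0],"fingers":1},{"dp":[0,0,0.0011],"rotation":[0,0,0],"fingers":1}]'
```

```text
clock: 16.32
position: [0.6586, -0.0394, 0.111]
ee_rot: [-2.529, -1.864, -0.001]
force: [-2.6, 0.3, 5.5]
width: 0.007
```

```bash
python3 -m pendant '[{"dp":[0,0,0.0006],"rotation":[0,0,0],"fingers":1},{"dp":[0,0,0.0011],"rotation":[0,0,0],"fingers":1}]'
```

```text
clock: 16.58
position: [0.6585, -0.0394, 0.1102]
ee_rot: [-2.529, -1.864, -0.001]
force: [-2.0, 0.2, 5.9]
width: 0.005
```

```bash
python3 -m pendant '[{"dp":[0,0,0.0006],"rotation":[0,0,0],"fingers":1},{"dp":[0,0,0.0011],"rotation":[0,0,0],"fingers":1}]'
```

```text
clock: 16.82
position: [0.6585, -0.0394, 0.1095]
ee_rot: [-2.529, -1.864, -0.002]
force: [-2.7, 1.4, 6.8]
width: 0.006
```

```bash
python3 -m pendant '[{"dp":[0,0,0.0006],"rotation":[0,0,0],"fingers":1},{"dp":[0,0,0.0011],"rotation":[0,0,0],"fingers":1}]'
```

```text
clock: 17.08
position: [0.6585, -0.0394, 0.109]
ee_rot: [-2.529, -1.864, -0.002]
force: [-3.2, 0.7, 8.8]
width: 0.005
```

```bash
python3 -m pendant '[{"dp":[0,0,0.0004],"rotation":[0,0,0],"fingers":1},{"dp":[0,0,0.0008],"rotation":[0,0,0],"fingers":1}]'
```

```text
clock: 17.32
position: [0.6586, -0.0393, 0.1089]
ee_rot: [-2.529, -1.864, -0.003]
force: [-4.6, 0.2, 10.8]
width: 0.006
```

```bash
python3 -m pendant '[{"dp":[0,0,0.0006],"rotation":[0,0,0],"fingers":1},{"dp":[0,0,0.001],"rotation":[0,0,0],"fingers":1}]'; python3 - <<'E'
from h import *
print(delta([.4455,-.1145,.1158]),arm.observe()["force"])
E
```

```text
clock: 17.58
position: [0.6586, -0.0394, 0.1087]
ee_rot: [-2.529, -1.864, -0.003]
force: [-4.1, 0.7, 10.3]
width: 0.006
[-0.1348242  -0.18125529 -0.00753636] [-4.12766995  0.6580123  10.29837257]
```

```bash
python3 -m pendant '[{"dp":[0,0,0.0006],"rotation":[0,0,0],"fingers":1},{"dp":[0,0,0.0012],"rotation":[0,0,0],"fingers":1},{"dp":[0,0,0.0014],"rotation":[0,0,0],"fingers":1}]'; python3 - <<'E'
from h import *
print(delta([.4455,-.1145,.1158]),arm.observe()["force"])
E
```

```text
clock: 17.95
position: [0.6586, -0.0394, 0.1084]
ee_rot: [-2.529, -1.863, -0.004]
force: [-5.8, 1.5, 13.2]
width: 0.006
[-0.13483426 -0.18129795 -0.00800305] [-5.76212273  1.46102246 13.16479926]
```

Stud P0 is at its stop: 13.2 N, with 12.1 mm of total travel. P2, diagonally opposite, is next.

```bash
python3 -m pendant '[{"dp":[0,0,-0.01],"rotation":[0,0,0],"fingers":1},{"dp":[0,0,-0.02],"rotation":[0,0,0],"fingers":1},{"dp":[-0.034,-0.046,-0.024],"rotation":[0,0,0],"fingers":1},{"dp":[-0.067,-0.091,-0.024],"rotation":[0,0,0],"fingers":1},{"dp":[-0.101,-0.136,-0.024],"rotation":[0,0,0],"fingers":1},{"dp":[-0.1348,-0.1813,-0.024],"rotation":[0,0,0],"fingers":1},{"dp":[-0.1348,-0.1813,-0.02],"rotation":[0,0,0],"fingers":1},{"dp":[-0.1348,-0.1813,-0.014],"rotation":[0,0,0],"fingers":1},{"dp":[-0.1348,-0.1813,-0.009],"rotation":[0,0,0],"fingers":1},{"dp":[-0.1348,-0.1813,-0.008],"rotation":[0,0,0],"fingers":1}]'
```

```text
clock: 19.2
position: [0.446, -0.1141, 0.1152]
ee_rot: [-2.528, -1.865, -0.003]
force: [0.8, -0.4, 0.5]
width: 0.002
```

```bash
python3 -m pendant '[{"dp":[0,0,0.0006],"rotation":[0,0,0],"fingers":1},{"dp":[0,0,0.0012],"rotation":[0,0,0],"fingers":1},{"dp":[0,0,0.0018],"rotation":[0,0,0],"fingers":1}]'
```

```text
clock: 19.58
position: [0.4462, -0.114, 0.1135]
ee_rot: [-2.528, -1.865, -0.003]
force: [-1.9, 0.9, 5.6]
width: 0.009
```

```bash
python3 -m pendant '[{"dp":[0,0,0.0006],"rotation":[0,0,0],"fingers":1},{"dp":[0,0,0.0012],"rotation":[0,0,0],"fingers":1},{"dp":[0,0,0.0018],"rotation":[0,0,0],"fingers":1}]'
```

```text
clock: 19.95
position: [0.4462, -0.1141, 0.1118]
ee_rot: [-2.528, -1.865, -0.004]
force: [-1.3, 0.1, 4.6]
width: 0.007
```

```bash
python3 -m pendant '[{"dp":[0,0,0.0006],"rotation":[0,0,0],"fingers":1},{"dp":[0,0,0.0011],"rotation":[0,0,0],"fingers":1}]'
```

```text
clock: 20.2
position: [0.4462, -0.114, 0.1107]
ee_rot: [-2.528, -1.865, -0.004]
force: [-1.8, 0.1, 4.9]
width: 0.003
```

```bash
python3 -m pendant '[{"dp":[0,0,0.0006],"rotation":[0,0,0],"fingers":1},{"dp":[0,0,0.0011],"rotation":[0,0,0],"fingers":1}]'
```

```text
clock: 20.45
position: [0.4463, -0.1141, 0.1097]
ee_rot: [-2.528, -1.865, -0.004]
force: [-1.9, 0.2, 4.8]
width: 0.006
```

```bash
python3 -m pendant '[{"dp":[0,0,0.0006],"rotation":[0,0,0],"fingers":1},{"dp":[0,0,0.0011],"rotation":[0,0,0],"fingers":1}]'
```

```text
clock: 20.7
position: [0.4463, -0.1141, 0.1087]
ee_rot: [-2.528, -1.865, -0.004]
force: [-2.3, 1.5, 9.1]
width: 0.007
```

```bash
python3 -m pendant '[{"dp":[0,0,0.0006],"rotation":[0,0,0],"fingers":1},{"dp":[0,0,0.0011],"rotation":[0,0,0],"fingers":1}]'
```

```text
clock: 20.95
position: [0.4463, -0.114, 0.108]
ee_rot: [-2.528, -1.864, -0.004]
force: [-4.1, 1.7, 12.6]
width: 0.005
```

P2 is home at 12.6 N. P1 is next.

```bash
python3 - <<'E'
from h import *
print(delta([.5888,-.184,.1165]),arm.observe()["force"])
E
```

```text
[-0.02472049  0.15685916 -0.00834947] [-4.10922282  1.71431412 12.57798718]
```

```bash
python3 -m pendant '[{"dp":[0,0,-0.01],"rotation":[0,0,0],"fingers":1},{"dp":[0,0,-0.024],"rotation":[0,0,0],"fingers":1},{"dp":[-0.008,0.053,-0.024],"rotation":[0,0,0],"fingers":1},{"dp":[-0.016,0.105,-0.024],"rotation":[0,0,0],"fingers":1},{"dp":[-0.0247,0.1569,-0.024],"rotation":[0,0,0],"fingers":1},{"dp":[-0.0247,0.1569,-0.02],"rotation":[0,0,0],"fingers":1},{"dp":[-0.0247,0.1569,-0.014],"rotation":[0,0,0],"fingers":1},{"dp":[-0.0247,0.1569,-0.009],"rotation":[0,0,0],"fingers":1},{"dp":[-0.0247,0.1569,-0.008],"rotation":[0,0,0],"fingers":1}]'
```

```text
clock: 22.08
position: [0.588, -0.1834, 0.116]
ee_rot: [-2.527, -1.864, -0.004]
force: [0.3, -0.3, 0.2]
width: 0.004
```

```bash
python3 -m pendant '[{"dp":[0,0,0.0006],"rotation":[0,0,0],"fingers":1},{"dp":[0,0,0.0012],"rotation":[0,0,0],"fingers":1},{"dp":[0,0,0.0018],"rotation":[0,0,0],"fingers":1}]'
```

```text
clock: 22.45
position: [0.5881, -0.1833, 0.1146]
ee_rot: [-2.527, -1.864, -0.004]
force: [-1.7, 0.7, 4.2]
width: 0.007
```

```bash
python3 -m pendant '[{"dp":[0,0,0.0006],"rotation":[0,0,0],"fingers":1},{"dp":[0,0,0.0012],"rotation":[0,0,0],"fingers":1},{"dp":[0,0,0.0018],"rotation":[0,0,0],"fingers":1}]'
```

```text
clock: 22.82
position: [0.5881, -0.1833, 0.1128]
ee_rot: [-2.527, -1.864, -0.005]
force: [-2.0, 1.5, 4.5]
width: 0.003
```

```bash
python3 -m pendant '[{"dp":[0,0,0.0006],"rotation":[0,0,0],"fingers":1},{"dp":[0,0,0.0011],"rotation":[0,0,0],"fingers":1}]'
```

```text
clock: 23.08
position: [0.5881, -0.1833, 0.1117]
ee_rot: [-2.527, -1.864, -0.005]
force: [-1.4, -0.1, 3.7]
width: 0.007
```

```bash
python3 -m pendant '[{"dp":[0,0,0.0006],"rotation":[0,0,0],"fingers":1},{"dp":[0,0,0.0011],"rotation":[0,0,0],"fingers":1}]'
```

```text
clock: 23.32
position: [0.5881, -0.1833, 0.1105]
ee_rot: [-2.527, -1.864, -0.005]
force: [-1.7, 1.4, 5.1]
width: 0.009
```

```bash
python3 -m pendant '[{"dp":[0,0,0.0006],"rotation":[0,0,0],"fingers":1},{"dp":[0,0,0.0011],"rotation":[0,0,0],"fingers":1}]'
```

```text
clock: 23.58
position: [0.5881, -0.1833, 0.1094]
ee_rot: [-2.527, -1.864, -0.005]
force: [-2.5, 1.4, 5.5]
width: 0.002
```

```bash
python3 -m pendant '[{"dp":[0,0,0.0005],"rotation":[0,0,0],"fingers":1},{"dp":[0,0,0.0009],"rotation":[0,0,0],"fingers":1}]'
```

```text
clock: 23.82
position: [0.5881, -0.1833, 0.1088]
ee_rot: [-2.527, -1.864, -0.005]
force: [-2.9, 1.4, 7.9]
width: 0.008
```

```bash
python3 -m pendant '[{"dp":[0,0,0.0006],"rotation":[0,0,0],"fingers":1},{"dp":[0,0,0.001],"rotation":[0,0,0],"fingers":1}]'
```

```text
clock: 24.08
position: [0.5881, -0.1833, 0.1084]
ee_rot: [-2.527, -1.864, -0.005]
force: [-4.3, 0.7, 11.0]
width: 0.004
```

```bash
python3 -m pendant '[{"dp":[0,0,0.0006],"rotation":[0,0,0],"fingers":1},{"dp":[0,0,0.001],"rotation":[0,0,0],"fingers":1}]'
```

```text
clock: 24.32
position: [0.5881, -0.1833, 0.108]
ee_rot: [-2.527, -1.864, -0.006]
force: [-4.1, 3.4, 13.1]
width: 0.006
```

P1 is home at 13.1 N. P3 is next.

```bash
python3 - <<'E'
from h import *
print(delta([.5148,.0285,.1152]),arm.observe()["force"])
E
```

```text
[ 0.18075516 -0.13254631 -0.00664281] [-4.11942892  3.38404533 13.11556055]
```

```bash
python3 -m pendant '[{"dp":[0,0,-0.01],"rotation":[0,0,0],"fingers":1},{"dp":[0,0,-0.024],"rotation":[0,0,0],"fingers":1},{"dp":[0.045,-0.033,-0.024],"rotation":[0,0,0],"fingers":1},{"dp":[0.09,-0.066,-0.024],"rotation":[0,0,0],"fingers":1},{"dp":[0.136,-0.1,-0.024],"rotation":[0,0,0],"fingers":1},{"dp":[0.181,-0.1325,-0.024],"rotation":[0,0,0],"fingers":1},{"dp":[0.181,-0.1325,-0.02],"rotation":[0,0,0],"fingers":1},{"dp":[0.181,-0.1325,-0.014],"rotation":[0,0,0],"fingers":1},{"dp":[0.181,-0.1325,-0.008],"rotation":[0,0,0],"fingers":1},{"dp":[0.181,-0.1325,-0.0065],"rotation":[0,0,0],"fingers":1}]'
```

```text
clock: 25.58
position: [0.5149, 0.0274, 0.1145]
ee_rot: [-2.529, -1.861, -0.004]
force: [-0.1, 0.1, 0.2]
width: 0.003
```

```bash
python3 -m pendant '[{"dp":[0,0,0.0006],"rotation":[0,0,0],"fingers":1},{"dp":[0,0,0.0012],"rotation":[0,0,0],"fingers":1},{"dp":[0,0,0.0018],"rotation":[0,0,0],"fingers":1}]'
```

```text
clock: 25.95
position: [0.5151, 0.0266, 0.113]
ee_rot: [-2.53, -1.861, -0.004]
force: [-0.8, -2.7, 5.0]
width: 0.004
```

```bash
python3 -m pendant '[{"dp":[0,0,0.0006],"rotation":[0,0,0],"fingers":1},{"dp":[0,0,0.0012],"rotation":[0,0,0],"fingers":1},{"dp":[0,0,0.0018],"rotation":[0,0,0],"fingers":1}]'
```

```text
clock: 26.32
position: [0.5151, 0.0266, 0.1112]
ee_rot: [-2.53, -1.861, -0.004]
force: [-1.8, -2.1, 4.6]
width: 0.008
```

```bash
python3 -m pendant '[{"dp":[0,0,0.0006],"rotation":[0,0,0],"fingers":1},{"dp":[0,0,0.0011],"rotation":[0,0,0],"fingers":1}]'
```

```text
clock: 26.58
position: [0.515, 0.0266, 0.1101]
ee_rot: [-2.53, -1.861, -0.004]
force: [-1.8, -2.3, 5.3]
width: 0.008
```

```bash
python3 -m pendant '[{"dp":[0,0,0.0006],"rotation":[0,0,0],"fingers":1},{"dp":[0,0,0.0011],"rotation":[0,0,0],"fingers":1}]'
```

```text
clock: 26.82
position: [0.5151, 0.0266, 0.109]
ee_rot: [-2.53, -1.861, -0.004]
force: [-2.3, -1.4, 8.2]
width: 0.006
```

```bash
python3 -m pendant '[{"dp":[0,0,0.0006],"rotation":[0,0,0],"fingers":1},{"dp":[0,0,0.001],"rotation":[0,0,0],"fingers":1}]'
```

```text
clock: 27.08
position: [0.5151, 0.0266, 0.1083]
ee_rot: [-2.53, -1.861, -0.005]
force: [-3.7, -2.0, 11.2]
width: 0.008
```

```bash
python3 -m pendant '[{"dp":[0,0,0.0005],"rotation":[0,0,0],"fingers":1},{"dp":[0,0,0.0009],"rotation":[0,0,0],"fingers":1}]'
```

```text
clock: 27.32
position: [0.5151, 0.0266, 0.1079]
ee_rot: [-2.53, -1.861, -0.005]
force: [-5.0, -1.8, 13.8]
width: 0.002
```

Now a third pass to check for loosening, starting with P0, which was pressed home while the lid was still tilted.

```bash
python3 - <<'E'
from h import *
print(delta([.6590,-.0399,.1105]),arm.observe()["force"])
E
```

```text
[-0.02054264  0.15713225 -0.00240747] [-4.95305469 -1.7784154  13.81884916]
```

```bash
python3 -m pendant '[{"dp":[0,0,-0.01],"rotation":[0,0,0],"fingers":1},{"dp":[0,0,-0.02],"rotation":[0,0,0],"fingers":1},{"dp":[-0.007,0.053,-0.02],"rotation":[0,0,0],"fingers":1},{"dp":[-0.014,0.105,-0.02],"rotation":[0,0,0],"fingers":1},{"dp":[-0.0205,0.157,-0.02],"rotation":[0,0,0],"fingers":1},{"dp":[-0.0205,0.157,-0.014],"rotation":[0,0,0],"fingers":1},{"dp":[-0.0205,0.157,-0.007],"rotation":[0,0,0],"fingers":1},{"dp":[-0.0205,0.157,-0.003],"rotation":[0,0,0],"fingers":1},{"dp":[-0.0205,0.157,-0.0025],"rotation":[0,0,0],"fingers":1}]'
```

```text
clock: 28.45
position: [0.6581, -0.039, 0.1105]
ee_rot: [-2.529, -1.861, -0.005]
force: [-0.7, -1.0, -0.0]
width: 0.003
```

```bash
python3 -m pendant '[{"dp":[0,0,0.0005],"rotation":[0,0,0],"fingers":1},{"dp":[0,0,0.001],"rotation":[0,0,0],"fingers":1}]'
```

```text
clock: 28.7
position: [0.658, -0.0387, 0.1098]
ee_rot: [-2.529, -1.862, -0.005]
force: [-0.6, -0.5, -1.0]
width: 0.004
```

```bash
python3 -m pendant '[{"dp":[0,0,0.0005],"rotation":[0,0,0],"fingers":1},{"dp":[0,0,0.001],"rotation":[0,0,0],"fingers":1}]'
```

```text
clock: 28.95
position: [0.6581, -0.0386, 0.109]
ee_rot: [-2.529, -1.862, -0.006]
force: [-2.7, 0.2, 5.6]
width: 0.008
```

```bash
python3 -m pendant '[{"dp":[0,0,0.0006],"rotation":[0,0,0],"fingers":1},{"dp":[0,0,0.001],"rotation":[0,0,0],"fingers":1}]'
```

```text
clock: 29.2
position: [0.6581, -0.0386, 0.1088]
ee_rot: [-2.529, -1.862, -0.006]
force: [-4.1, 0.5, 9.0]
width: 0.002
```

```bash
python3 -m pendant '[{"dp":[0,0,0.0005],"rotation":[0,0,0],"fingers":1},{"dp":[0,0,0.0009],"rotation":[0,0,0],"fingers":1}]'
```

```text
clock: 29.45
position: [0.6582, -0.0387, 0.1086]
ee_rot: [-2.529, -1.862, -0.007]
force: [-4.0, 0.4, 9.7]
width: 0.005
```

```bash
python3 -m pendant '[{"dp":[0,0,0.0006],"rotation":[0,0,0],"fingers":1},{"dp":[0,0,0.0012],"rotation":[0,0,0],"fingers":1}]'
```

```text
clock: 29.7
position: [0.6582, -0.0387, 0.1084]
ee_rot: [-2.529, -1.861, -0.008]
force: [-4.9, 0.9, 12.2]
width: 0.008
```

```bash
python3 -m pendant '[{"dp":[0,0,0.0005],"rotation":[0,0,0],"fingers":1},{"dp":[0,0,0.001],"rotation":[0,0,0],"fingers":1},{"dp":[0,0,0.0014],"rotation":[0,0,0],"fingers":1}]'; python3 - <<'E'
from h import *
print(delta([.4455,-.1145,.1105]),arm.observe()["force"])
E
```

```text
clock: 30.08
position: [0.6582, -0.0386, 0.1081]
ee_rot: [-2.529, -1.861, -0.008]
force: [-5.0, 0.7, 12.7]
width: 0.005
[-0.13563951 -0.18052436 -0.00347744] [-5.01581797  0.70089775 12.73810615]
```

```bash
python3 -m pendant '[{"dp":[0,0,-0.01],"rotation":[0,0,0],"fingers":1},{"dp":[0,0,-0.02],"rotation":[0,0,0],"fingers":1},{"dp":[-0.034,-0.045,-0.023],"rotation":[0,0,0],"fingers":1},{"dp":[-0.067,-0.09,-0.023],"rotation":[0,0,0],"fingers":1},{"dp":[-0.101,-0.135,-0.023],"rotation":[0,0,0],"fingers":1},{"dp":[-0.1356,-0.1805,-0.022],"rotation":[0,0,0],"fingers":1},{"dp":[-0.1356,-0.1805,-0.015],"rotation":[0,0,0],"fingers":1},{"dp":[-0.1356,-0.1805,-0.009],"rotation":[0,0,0],"fingers":1},{"dp":[-0.1356,-0.1805,-0.005],"rotation":[0,0,0],"fingers":1},{"dp":[-0.1356,-0.1805,-0.0035],"rotation":[0,0,0],"fingers":1}]'
```

```text
clock: 31.32
position: [0.4463, -0.1141, 0.1101]
ee_rot: [-2.528, -1.863, -0.008]
force: [0.2, -0.2, -0.2]
width: 0.008
```

```bash
python3 -m pendant '[{"dp":[0,0,0.0005],"rotation":[0,0,0],"fingers":1},{"dp":[0,0,0.001],"rotation":[0,0,0],"fingers":1}]'
```

```text
clock: 31.58
position: [0.4466, -0.1141, 0.109]
ee_rot: [-2.528, -1.863, -0.008]
force: [-0.7, -0.0, -0.2]
width: 0.006
```

```bash
python3 -m pendant '[{"dp":[0,0,0.0005],"rotation":[0,0,0],"fingers":1},{"dp":[0,0,0.001],"rotation":[0,0,0],"fingers":1}]'
```

```text
clock: 31.82
position: [0.4466, -0.1141, 0.1085]
ee_rot: [-2.528, -1.863, -0.008]
force: [-3.4, 0.2, 9.8]
width: 0.007
```

```bash
python3 -m pendant '[{"dp":[0,0,0.0006],"rotation":[0,0,0],"fingers":1},{"dp":[0,0,0.001],"rotation":[0,0,0],"fingers":1}]'
```

```text
clock: 32.08
position: [0.4467, -0.1141, 0.1082]
ee_rot: [-2.528, -1.863, -0.009]
force: [-4.7, 1.8, 12.8]
width: 0.005
```

```bash
python3 -m pendant '[{"dp":[0,0,0.0004],"rotation":[0,0,0],"fingers":1},{"dp":[0,0,0.0007],"rotation":[0,0,0],"fingers":1}]';  python3 - <<'E'
from h import *
print(delta([.5888,-.184,.1105]),arm.observe()["force"])
E
```

```text
clock: 32.33
position: [0.4466, -0.1141, 0.1081]
ee_rot: [-2.528, -1.862, -0.01]
force: [-3.8, 1.2, 12.4]
width: 0.008
[-0.02465437  0.15650638 -0.00221804] [-3.77302848  1.16524138 12.42305249]
```

```bash
python3 -m pendant '[{"dp":[0,0,-0.01],"rotation":[0,0,0],"fingers":1},{"dp":[0,0,-0.02],"rotation":[0,0,0],"fingers":1},{"dp":[-0.008,0.053,-0.022],"rotation":[0,0,0],"fingers":1},{"dp":[-0.016,0.105,-0.022],"rotation":[0,0,0],"fingers":1},{"dp":[-0.0247,0.1565,-0.022],"rotation":[0,0,0],"fingers":1},{"dp":[-0.0247,0.1565,-0.015],"rotation":[0,0,0],"fingers":1},{"dp":[-0.0247,0.1565,-0.008],"rotation":[0,0,0],"fingers":1},{"dp":[-0.0247,0.1565,-0.004],"rotation":[0,0,0],"fingers":1},{"dp":[-0.0247,0.1565,-0.0025],"rotation":[0,0,0],"fingers":1}]'
```

```text
clock: 33.45
position: [0.5881, -0.1835, 0.1108]
ee_rot: [-2.527, -1.863, -0.009]
force: [-1.3, -0.1, 0.8]
width: 0.003
```

```bash
python3 -m pendant '[{"dp":[0,0,0.0005],"rotation":[0,0,0],"fingers":1},{"dp":[0,0,0.001],"rotation":[0,0,0],"fingers":1}]'
```

```text
clock: 33.7
position: [0.5881, -0.1833, 0.1101]
ee_rot: [-2.527, -1.863, -0.01]
force: [0.1, 0.2, 0.4]
width: 0.009
```

```bash
python3 -m pendant '[{"dp":[0,0,0.0005],"rotation":[0,0,0],"fingers":1},{"dp":[0,0,0.001],"rotation":[0,0,0],"fingers":1}]'
```

```text
clock: 33.95
position: [0.5882, -0.1833, 0.1091]
ee_rot: [-2.527, -1.863, -0.01]
force: [-0.2, -1.1, -0.1]
width: 0.004
```

```bash
python3 -m pendant '[{"dp":[0,0,0.0006],"rotation":[0,0,0],"fingers":1},{"dp":[0,0,0.001],"rotation":[0,0,0],"fingers":1}]'
```

```text
clock: 34.2
position: [0.5882, -0.1833, 0.1087]
ee_rot: [-2.527, -1.863, -0.011]
force: [-2.8, 2.1, 9.0]
width: 0.003
```

```bash
python3 -m pendant '[{"dp":[0,0,0.0006],"rotation":[0,0,0],"fingers":1},{"dp":[0,0,0.001],"rotation":[0,0,0],"fingers":1}]'
```

```text
clock: 34.45
position: [0.5882, -0.1833, 0.1085]
ee_rot: [-2.527, -1.863, -0.011]
force: [-3.7, 0.3, 10.9]
width: 0.008
```

```bash
python3 -m pendant '[{"dp":[0,0,0.0006],"rotation":[0,0,0],"fingers":1},{"dp":[0,0,0.0012],"rotation":[0,0,0],"fingers":1}]';  python3 - <<'E'
from h import *
print(delta([.5148,.0285,.1100]),arm.observe()["force"])
E
```

```text
clock: 34.7
position: [0.5882, -0.1834, 0.1083]
ee_rot: [-2.527, -1.863, -0.012]
force: [-4.6, 1.5, 11.2]
width: 0.009
[ 0.18062546 -0.13284992 -0.00076164] [-4.59132615  1.45226347 11.17080235]
```

```bash
python3 -m pendant '[{"dp":[0,0,-0.01],"rotation":[0,0,0],"fingers":1},{"dp":[0,0,-0.022],"rotation":[0,0,0],"fingers":1},{"dp":[0.045,-0.033,-0.022],"rotation":[0,0,0],"fingers":1},{"dp":[0.09,-0.066,-0.022],"rotation":[0,0,0],"fingers":1},{"dp":[0.136,-0.1,-0.022],"rotation":[0,0,0],"fingers":1},{"dp":[0.1806,-0.1328,-0.02],"rotation":[0,0,0],"fingers":1},{"dp":[0.1806,-0.1328,-0.013],"rotation":[0,0,0],"fingers":1},{"dp":[0.1806,-0.1328,-0.007],"rotation":[0,0,0],"fingers":1},{"dp":[0.1806,-0.1328,-0.003],"rotation":[0,0,0],"fingers":1},{"dp":[0.1806,-0.1328,-0.0015],"rotation":[0,0,0],"fingers":1}]'
```

```text
clock: 35.95
position: [0.515, 0.0271, 0.1105]
ee_rot: [-2.53, -1.86, -0.011]
force: [-0.5, -0.4, 1.0]
width: 0.004
```

```bash
python3 -m pendant '[{"dp":[0,0,0.0005],"rotation":[0,0,0],"fingers":1},{"dp":[0,0,0.001],"rotation":[0,0,0],"fingers":1}]'
```

```text
clock: 36.2
position: [0.5152, 0.0266, 0.1095]
ee_rot: [-2.53, -1.859, -0.011]
force: [-0.4, -0.1, 0.3]
width: 0.003
```

```bash
python3 -m pendant '[{"dp":[0,0,0.0005],"rotation":[0,0,0],"fingers":1},{"dp":[0,0,0.001],"rotation":[0,0,0],"fingers":1}]'
```

```text
clock: 36.45
position: [0.5153, 0.0265, 0.1087]
ee_rot: [-2.531, -1.859, -0.012]
force: [-2.4, -1.3, 7.7]
width: 0.003
```

```bash
python3 -m pendant '[{"dp":[0,0,0.0005],"rotation":[0,0,0],"fingers":1},{"dp":[0,0,0.001],"rotation":[0,0,0],"fingers":1}]'
```

```text
clock: 36.7
position: [0.5153, 0.0265, 0.1084]
ee_rot: [-2.531, -1.859, -0.012]
force: [-4.2, -0.4, 11.1]
width: 0.006
```

```bash
python3 -m pendant '[{"dp":[0,0,0.0006],"rotation":[0,0,0],"fingers":1},{"dp":[0,0,0.0011],"rotation":[0,0,0],"fingers":1}]'; python3 -m pendant '[{"dp":[0,0,-0.01],"rotation":[0,0,0],"fingers":1},{"dp":[0,0,-0.03],"rotation":[0,0,0],"fingers":1},{"dp":[0,0,-0.08],"rotation":[0,0,0],"fingers":1},{"dp":[0.05,-0.03,-0.1],"rotation":[0,0,0],"fingers":1},{"dp":[0.1,-0.06,-0.1],"rotation":[0,0,0],"fingers":1},{"dp":[0.15,-0.09,-0.1],"rotation":[0,0,0],"fingers":1},{"dp":[0.2,-0.12,-0.1],"rotation":[0,0,0],"fingers":1},{"dp":[0.25,-0.15,-0.1],"rotation":[0,0,0],"fingers":1},{"dp":[0.3,-0.15,-0.1],"rotation":[0,0,0],"fingers":1},{"dp":[0.35,-0.15,-0.1],"rotation":[0,0,0],"fingers":1},{"dp":[0.35,-0.15,-0.1],"rotation":[0,0,0],"fingers":1}]'; python3 - <<'E'
from h import *
cv2.imwrite("pics/top2.png",arm.get_image("top"))
i=arm.get_image("side");cv2.imwrite("pics/side2.png",i)
cv2.imwrite("pics/side2c.png",cv2.resize(i[185:280,235:340],None,fx=6,fy=6,interpolation=cv2.INTER_CUBIC))
E
```

```text
clock: 36.95
position: [0.5154, 0.0265, 0.1081]
ee_rot: [-2.531, -1.859, -0.013]
force: [-4.3, -1.1, 12.2]
width: 0.006
clock: 38.33
position: [0.4757, 0.409, 0.2099]
ee_rot: [-2.525, -1.864, -0.014]
force: [-0.4, -0.1, -0.1]
width: 0.005
```

View pics/side2c.png

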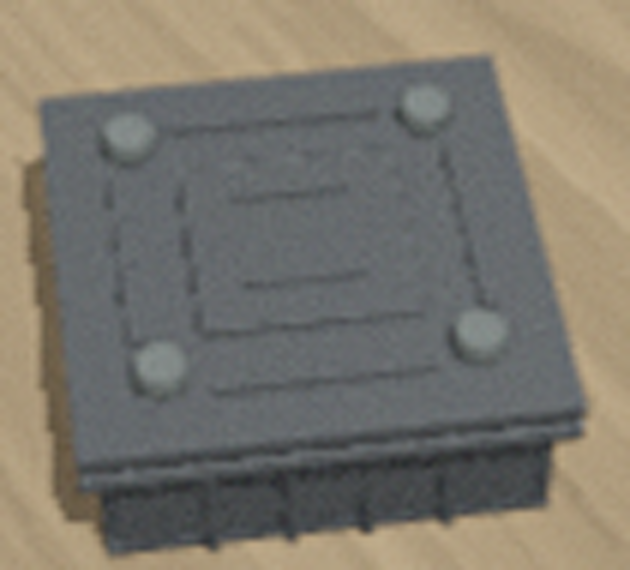

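View pics/top2.png

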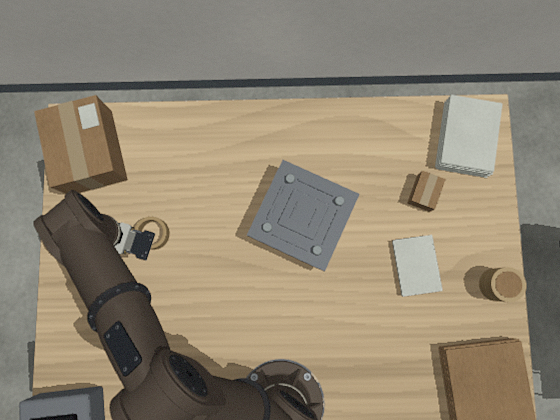

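The lid has dropped evenly: all four studs moved down about 12 px in the side crop, and the gap to the flange is uniform. The tape (150,233), carton (428,190) and mailers (417,266) haven't moved, and the gripper is about 0.16 m above the tape.

```bash
python3 -m pendant '[{"dp":[0,0,0],"rotation":[0,0,0],"fingers":1},{"dp":[0,0,0],"rotation":[0,0,0],"fingers":1},{"dp":[0,0,0],"rotation":[0,0,0],"fingers":1}]' && python3 -c "
from cell import arm
print(arm.sign_off())"
```

```text
clock: 38.8
position: [0.4764, 0.404, 0.2104]
ee_rot: [-2.531, -1.859, -0.012]
force: [0.2, 1.1, -0.1]
width: 0.008
the job is handed in; nothing more can be done
None
```

The lid is closed: it sits level on its stops with all four studs pressed home. I handed the job in at about 38.8 s of the 70 s allowed.

- **First round:** each stud went down about 6 mm, one corner and then its diagonal opposite: far, near, right, left.
- **Second round:** in the same order, each went home to its stop at 12.6–13.8 N, after about 12 mm of total travel (11.6–12.8 mm).
- **Third pass:** I checked all four again at 11.2–12.8 N. The far stud, pressed home while the lid was still tilted, gave about 0.3 mm more. The other three were firm.
- **Forces:** the highest push I read was 13.8 N. The readings come at the end of each short move, so a brief higher value between them would not show.
- **Last checks:** the stud tops ended between 108.1 and 108.3 mm, so they are level within about 0.3 mm. The side picture showed the lid down evenly, with a uniform gap to the flange. The tape, carton and mailers had not moved, and the robot was touching nothing.

No check failed. Two limits remain: the right-hand stud's third-pass press reached only 11.2 N, though it had held at 13.1 N in the second round. I also judged clamping from press resistance, since the clamp force can't be measured directly.

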